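Lay out the sample preparation corner

ROBOT

A 6-joint arm with a two-finger parallel gripper is mounted at the origin on the work surface. World frame = base frame: x ahead of the robot, y to its left, z up, the work surface at z = 0. Lengths are in m, angles in degrees, forces in N, time in s.
With the tool pointing down it reaches from about 0.4 to 0.825 m from the base axis. Payload 7 kg.
Tool frame: the origin (TCP) lies midway between the tips of the shut fingers; the grasp point (between the pads) lies 19 mm behind it; x points along the fingers, z is the direction in which the jaws open and shut, and the axes are right-handed (so a half turn about x gives the same grasp; the last joint's range is limited). The gripper opens to 88 mm and grips with 3 to 60 N. Pads are 19 mm wide; open, the fingers measure 130 mm over their backs; the gripper's body (78 mm by 193 mm) begins 47 mm behind the grasp point.
Start: joints at [16.507, 20.546, 0.682, 0, -70.136, -16.507], TCP at [0.675, -0, 0.227] pointing down, gripper open.
Joint ranges: [-176.03, 176.03], [-82.01, 121.73], [-58.28, 71.71], [-173.87, 95.51], [-174.79, -0.11], [-173.66, 173.66]. Speed limits (degrees/s): [136.94, 136.94, 172.46, 180, 180, 180].

INTERFACE

Orientations are given as [roll, pitch, yaw] about the fixed x, y, z axes, in that order (R = Rz(yaw) Ry(pitch) Rx(roll)).
In Python, from plant import ctrl gives the robot as it stands.
- The arm moves only by the tool servo_tool, never from a script. Its argument "motion" is a list of rows, each an object with "offset": the shift along the tool's x, y, z in m, a list of three; "roll": the turn about the tool's x in degrees; "claw": the opening, from -1 (shut) to 1 (fully open), so that 0 is half open. In form: [{"offset": [x, y, z], "roll": roll, "claw": claw}, ...]. A call has 1 to 12 rows; each row shifts and turns the commanded pose from where the row before left it, along the tool's axes as they then stand; what a row does not reach is not made up. A row lasts 1/8 s, in which the tool goes at most 62.5 mm and 10.7 degrees, less where a joint would pass 70% of its speed; a pose out of reach is approached as far as the arm can. A call is refused whole if a number of a shift passes 0.0625 or a number of a turn 10.7, either way. A call with a gripper value outside its range is refused whole. The fingers move at their own pace and stop on an object; the grip force is fixed at half the most. Time passes only in rows, so rows that do not move let the fingers close. It gives the time, the measured TCP pose, the force and the opening at its end, in the units of the state.
- ctrl.get_obs(): the state, without advancing time (a new reading comes with each control period).
- ctrl.snapshot(name): name is "scene" or "side" or "wrist"; returns a dict with "frame" (384x512x3 uint8, blue, green, red), "z_map" (384x512 float32, m along the optical axis (not along the pixel's ray), 0 where there is no reading), "mtx" (3x3 intrinsics, pixels), "extrinsics" (4x4, takes a point from camera to world coordinates). Camera axes: x right, y up, looking along -z (the intrinsics and any distortion apply to the point x, -y, -z); pixel columns grow to the right and rows downward; lengths in m; the calibration is good to about 2 mm. A picture is of the moment at which its call begins.
- ctrl.close_job(): hands the job in, once; it reports no verdict.
The state is a dict: "clock": time; "joint_pos": joint angles; "qvel": joint speeds; "tau": joint torques, N m; "tool_pos": TCP position; "orientation": TCP orientation; "force": force on the tool from outside, world axes, zero at the start; "moment": the same for the moment, N m; "opening": finger opening in m.
Only numpy, scipy, OpenCV 4.12 (cv2) and the standard library are available. Lean on these libraries where they do the work, as an engineer would, in place of code of your own. Each camera call takes 0.05 s, during which the arm holds its last target.

TASK

Lay out the sample corner around the small orange tube rack that stands between the heater and the mixer: stand the grey tip box in the middle of the gap between the rack and the heater, square to the rack, and the small pot on the middle of the tip box; stand the brown bottle in the middle of the gap between the rack and the mixer; and stand the wide jar straight behind the middle of the rack, on the side away from the robot, 3 cm clear of it. Keep everything upright and released, and leave the beaker and the dish where they are.

Things in the scene. Friction and masses are not known exactly. Their poses are not given: they have to be found in the camera images.
- rack: Fixed small orange rack of 12 green-capped tubes (the larger orange racks at the far edge of the bench are not part of the job), 70 mm deep (its own x) by 110 mm wide (its own y); rack 48 mm high, tube caps reach 74 mm. Origin at the centre of its underside, on the bench (z = 0). Its x axis points away from the robot (turned by up to about 7 degrees): +x is behind the rack, and the mixer and the heater stand off its two ends, along +y and -y, which one where varies.
- mixer: Fixed round grey vortex mixer with a black rubber cup on top, 100 mm diameter at the foot, 94 mm high. Origin at the centre of its underside, on the bench, 250 to 285 mm from the rack's origin, at one end of the rack.
- heater: Fixed square white dry block heater with a metal block with nine dark wells on top, 100 x 100 mm, 80 mm high. Origin at the centre of its underside, on the bench, 250 to 285 mm from the rack's origin, at the other end of the rack.
- tipbox_mid (a point): Loose closed square grey box for pipette tips, with a thin dark seam, 58 x 58 mm, 48 mm high, flat top. The point is its centre, 24 mm above its underside; x and y are square to its sides, z up.
- pot_mid (a point): Loose small round white screw-top pot, 38 mm diameter, 46 mm high. The point is its centre, 23 mm above its underside; z up.
- jar_mid (a point): Loose wide round white screw-top jar, 58 mm diameter, 52 mm high. The point is its centre, 26 mm above its underside; z up.
- bottle_mid (a point): Loose round brown glass bottle with a paper band and a narrow white cap: body 48 mm diameter up to 58 mm height, shoulder to 68 mm, cap 29 mm diameter at 70 to 86 mm, 86 mm high in all. The point is on its axis, half-way up, 43 mm above its underside; z up.
- beaker: Loose small glass beaker, 44 mm diameter, 50 mm high, a bystander behind the rack, off to one side. Origin at the centre of its underside.
- dish: Loose small shallow open metal dish, 52 mm diameter, 16 mm high, a bystander behind the rack, off to the other side. Origin at the centre of its underside.
Things that resemble listed ones, but are neither listed nor needed, are in the scene too. Leave any purple look-alike of the part that bears tipbox_mid alone. Leave any purple look-alike of the part that bears bottle_mid alone.

How it is judged (in metres and radians):
At the end, for the whole second after the job is handed in: Upright, at rest, released: tip box and bottle on the bench within 155 mm of the centres of rack and heater or mixer, 25 mm of the rack's long centre line; box square within 0.2 rad; pot within 12 mm of the box's middle, on top; jar 94 mm behind the rack's centre, within 15 mm each way (x of tipbox_mid in the frame of rack between -0.025 and 0.025 m and horizontal distance between each of tipbox_mid, bottle_mid and rack below 0.155 m and horizontal distance between tipbox_mid and heater below 0.155 m and x of bottle_mid in the frame of rack between -0.025 and 0.025 m and horizontal distance between bottle_mid and mixer below 0.155 m and (angle between the x axis of tipbox_mid and the x axis of rack, either way round below 0.2 rad or angle between the x axis of tipbox_mid and the y axis of rack, either way round below 0.2 rad) and height (world z) of tipbox_mid between 0.019 and 0.029 m and height (world z) of bottle_mid between 0.038 and 0.048 m and height (world z) of jar_mid between 0.021 and 0.031 m and x of jar_mid in the frame of rack between 0.079 and 0.109 m and y of jar_mid in the frame of rack between -0.015 and 0.015 m and horizontal distance between pot_mid and tipbox_mid below 0.012 m and height (world z) of pot_mid between 0.066 and 0.076 m and angle between each of tipbox_mid, pot_mid, jar_mid, bottle_mid's own z axis and vertical below 0.1 rad and linear speed of each of tipbox, pot, jar, bottle below 0.02 m/s); the robot touches nothing.
It fails at once if the beaker is moved by more than 25 mm (distance of beaker from where it was at the start of the episode above 0.025 m).
It fails at once if the dish is moved by more than 25 mm (distance of dish from where it was at the start of the episode above 0.025 m).
It fails at once if the tip box, pot, jar or bottle is tipped by more than 0.6 rad (angle between any of tipbox_mid, pot_mid, jar_mid, bottle_mid's own z axis and vertical above 0.6 rad).
It also fails if it takes over 115 s, if anything falls off the work surface, if the arm or the gripper's body presses on something with over 40 N, if the wrist force passes 120 N, or if a joint passes its speed limit or range.

## Working session

There is one attempt and no reset: what is moved stays moved. The work goes in short steps, Python scripts to look and compute and a tool call to move; the robot and the scene stay as the last step left them, time stands still between calls to the robot, and variables do not carry over. Pictures are saved under pics/ and viewed, and the job is handed in when it is done.

Besides the shell and the picture viewer there is one more tool, called after ">>>" as name([rows], argument=value, ...), one row to a line, values as JSON. servo_tool: Moves the arm, as the interface text tells. Its arguments: {"type":"object","properties":{"motion":{"type":"array"}},"required":["motion"]}

```bash
mkdir -p pics; ls; python3 - <<'E'
from plant import ctrl
import cv2
print(ctrl.get_obs())
for n in ["scene","side","wrist"]:
    s=ctrl.snapshot(n); cv2.imwrite(f"pics/{n}0.png",s["frame"])
    print(n,s["mtx"].round(1).tolist(),s["extrinsics"].round(3).tolist())
E
```

```text
pics
{'clock': 0.0, 'joint_pos': array([ 1.65076775e+01,  2.05913742e+01,  6.32132645e-01, -1.83529321e-02,
       -7.01339687e+01, -1.65068096e+01]), 'qvel': array([ 0.07642437, -0.00459493, -0.10905546,  0.04856166, -0.12061685,
        0.09209034]), 'tau': array([-8.00930356e-04, -5.82726967e+01,  2.93058443e+01,  6.99745238e+00,
        6.93249181e-03, -2.06530804e-04]), 'tool_pos': array([ 6.74511837e-01, -2.89242645e-05,  2.25616450e-01]), 'orientation': array([   6.02171909,   89.90520598, -173.98366384]), 'force': array([ 0.86826399,  0.00317854, -0.04826429]), 'moment': array([ 0.05276463, -0.04757477,  0.00392049]), 'opening': 0.08752423344290969}
scene [[483.5, 0.0, 258.5], [0.0, 483.5, 195.6], [0.0, 0.0, 1.0]] [[0.096, -0.786, 0.61, 1.309], [0.995, 0.071, -0.065, -0.02], [0.007, 0.614, 0.79, 1.057], [0.0, 0.0, 0.0, 1.0]]
side [[424.6, 0.0, 257.3], [0.0, 424.6, 197.3], [0.0, 0.0, 1.0]] [[-0.905, 0.225, -0.362, 0.151], [-0.426, -0.502, 0.753, 0.901], [-0.012, 0.835, 0.55, 0.694], [0.0, 0.0, 0.0, 1.0]]
wrist [[302.5, 0.0, 255.5], [0.0, 302.5, 188.9], [0.0, 0.0, 1.0]] [[-1.0, -0.001, 0.002, 0.675], [0.0, -0.969, -0.248, -0.065], [0.002, -0.248, 0.969, 0.384], [0.0, 0.0, 0.0, 1.0]]
```

View pics/scene0.png

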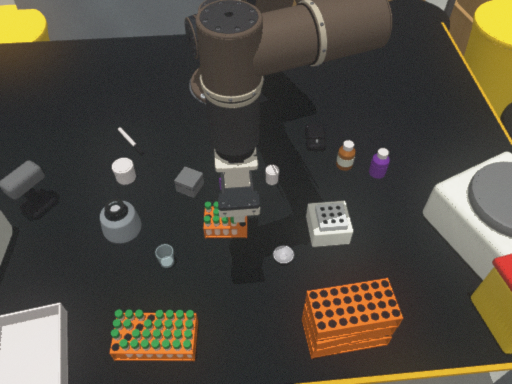

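View pics/side0.png

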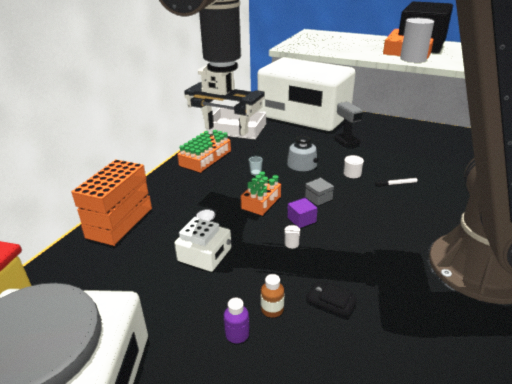

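View pics/wrist0.png

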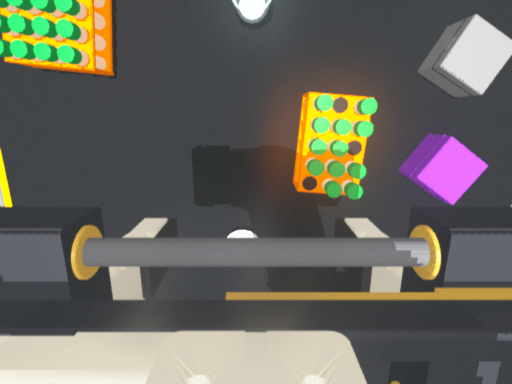

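The scene view is from the far side: mixer at left (120,222), rack (226,220), heater (330,222), tip box (189,182), pot (272,175), jar (124,171), bottle (346,155), with the purple bottle at (380,163). The side view also shows the purple box at (302,213), next to the grey one at (319,190). Next I'll measure positions.

```bash
cat > h.py <<'E'
import numpy as np, cv2
from plant import ctrl
def cloud(s):
    z=s["z_map"]; H,W=z.shape; K=s["mtx"]; E=s["extrinsics"]
    u,v=np.meshgrid(np.arange(W),np.arange(H))
    X=(u-K[0,2])/K[0,0]*z; Y=-(v-K[1,2])/K[1,1]*z
    P=np.stack([X,Y,-z],-1)@E[:3,:3].T+E[:3,3]
    P[z<=0]=np.nan
    return P
def blobs(s,zmin=0.012,zmax=0.13,minpx=25):
    P=cloud(s); m=(P[...,2]>zmin)&(P[...,2]<zmax)&(P[...,0]>0.25)&(P[...,0]<0.95)&(abs(P[...,1])<0.6)
    n,l=cv2.connectedComponents(m.astype(np.uint8),connectivity=4)
    for i in range(1,n):
        k=l==i
        if k.sum()<minpx: continue
        q=P[k]; vs,us=np.nonzero(k); c=s["frame"][k].mean(0).astype(int)
        t=q[:,2]>np.percentile(q[:,2],97)-0.006; top=q[t]
        r=cv2.minAreaRect((top[:,:2]*1000).astype(np.float32))
        e,cr=cv2.minEnclosingCircle((top[:,:2]*1000).astype(np.float32))
        print(f"px({us.mean():.0f},{vs.mean():.0f}) n{k.sum()} bgr{c} zmax {np.percentile(q[:,2],97):.3f} bbox x {q[:,0].min():.3f}..{q[:,0].max():.3f} y {q[:,1].min():.3f}..{q[:,1].max():.3f} | top n{t.sum()} rect c{np.round(r[0],1)} s{np.round(r[1],1)} a{r[2]:.1f} circ {np.round(e,1)} r{cr:.1f}")
E
python3 - <<'E'
from h import *
for n in ["scene","side","wrist"]:
    print(n); blobs(ctrl.snapshot(n))
E
```

```text
scene
px(315,136) n458 bgr[46 45 46] zmax 0.036 bbox x 0.251..0.344 y 0.227..0.288 | top n198 rect c[287.  257.5] s[49.2 59.6] a85.2 circ [286.3 257.6] r34.8
px(346,154) n391 bgr[106 126 146] zmax 0.088 bbox x 0.383..0.426 y 0.300..0.348 | top n70 rect c[400.  324.8] s[25.7 28.2] a31.1 circ [397.6 323.5] r16.4
px(380,162) n410 bgr[133  88 118] zmax 0.088 bbox x 0.419..0.466 y 0.389..0.437 | top n77 rect c[436.7 414.4] s[28.2 29.2] a86.3 circ [436.8 413.8] r15.9
px(123,169) n447 bgr[181 183 187] zmax 0.056 bbox x 0.363..0.422 y -0.332..-0.275 | top n232 rect c[ 390.9 -303.4] s[57.6 55.2] a4.5 circ [ 391.6 -303.7] r30.6
px(272,173) n203 bgr[166 168 173] zmax 0.050 bbox x 0.420..0.461 y 0.089..0.125 | top n106 rect c[441.6 107.1] s[36.2 36.3] a74.5 circ [441.2 107. ] r19.4
px(33,195) n1113 bgr[50 49 49] zmax 0.128 bbox x 0.426..0.528 y -0.578..-0.482 | top n116 rect c[ 492.5 -520. ] s[ 37.8 104.7] a34.5 circ [ 478.2 -529.9] r52.4
px(189,181) n581 bgr[103 103 102] zmax 0.052 bbox x 0.410..0.488 y -0.162..-0.084 | top n321 rect c[ 446.7 -122.7] s[57.9 59.4] a60.6 circ [ 447.3 -122.8] r39.
[... 5026 characters left out ...]
8] s[37.4 12.3] a0.6 circ [ 678.1 -171.6] r18.7
px(469,56) n4677 bgr[186 186 187] zmax 0.049 bbox x 0.411..0.484 y -0.161..-0.083 | top n3450 rect c[ 444.4 -121.6] s[58.6 58.5] a59.5 circ [ 444.6 -121.6] r39.9
px(335,143) n6594 bgr[ 70 193 178] zmax 0.075 bbox x 0.549..0.627 y -0.086..0.028 | top n2694 rect c[587.8 -28.8] s[104.6  60.7] a85.5 circ [587.9 -28.8] r57.4
px(445,167) n3486 bgr[227  96 204] zmax 0.049 bbox x 0.413..0.492 y -0.040..0.039 | top n2648 rect c[ 4.525e+02 -1.000e-01] s[58.3 59. ] a55.0 circ [ 4.522e+02 -1.000e-01] r39.8
px(242,233) n86 bgr[239 239 240] zmax 0.017 bbox x 0.673..0.711 y 0.084..0.094 | top n86 rect c[691.7  88.9] s[10.2 38. ] a89.9 circ [691.7  92.9] r19.0
```

Measurements (wrist view as reference) agree with the stated sizes:

| Thing | Position / angle |
|---|---|
| Rack | (0.588, -0.029), yaw about -4.5° |
| Heater | (0.629, 0.234) |
| Mixer | (0.562, -0.301) |
| Tip box | (0.444, -0.122), sides at 60° and 150° |
| Pot | (0.439, 0.108) |
| Bottle | (0.397, 0.325) |
| Jar | (0.389, -0.303) |

I'll start with the tip box: turn the jaws to 150°, then move above it.

```bash
cat >> h.py <<'E'
def go(x,y,z):
    o=ctrl.get_obs(); p=o["tool_pos"]
    from scipy.spatial.transform import Rotation as R
    M=R.from_euler("xyz",o["orientation"],degrees=True).as_matrix()
    th=np.degrees(np.arctan2(M[1,2],M[0,2]))
    print("t",round(o["clock"],2),"tcp",p.round(4),"jaw",th.round(2),"tilt",np.degrees(np.arccos(-M[2,0])).round(2),"open",round(o["opening"],4),"F",o["force"].round(1),"offset",(M.T@(np.array([x,y,z])-p)).round(4))
E
python3 - <<'E'
import numpy as np
rk=np.array([.588,-.0288]);a=np.radians(-4.5);ex=np.array([np.cos(a),np.sin(a)]);ey=np.array([-ex[1],ex[0]])
for n,q in dict(heater=[.629,.234],mixer=[.562,-.301]).items():
    d=np.array(q)-rk; print(n,np.linalg.norm(d),d@ex,d@ey)
for t in (.134,-.137): print(t,rk+t*ey,[np.linalg.norm(rk+t*ey-np.array(q)) for q in ([.629,.234],[.562,-.301])])
print("jar",rk+.094*ex)
E
```

```text
heater 0.2659790217291582 0.020254560325780626 0.2652066982299077
mixer 0.2734389145677696 -0.004563284819941844 -0.2734008347310814
0.134 [0.59851352 0.10478692] [np.float64(0.1327608559568096), np.float64(0.4074263905393584)]
-0.137 [ 0.5772511  -0.16537767] [np.float64(0.40271637080580014), np.float64(0.13647714564601537)]
jar [ 0.68171023 -0.03617515]
```

>>> servo_tool([
  {"offset": [0,0,0],"roll": 10,"claw": 1},
  {"offset": [0,0,0],"roll": 10,"claw": 1},
  {"offset": [0,0,0],"roll": 10,"claw": 1},
  {"offset": [0,0.037,0.023],"roll": 0,"claw": 1},
  {"offset": [0,0.037,0.023],"roll": 0,"claw": 1},
  {"offset": [0,0.037,0.023],"roll": 0,"claw": 1},
  {"offset": [0,0.037,0.023],"roll": 0,"claw": 1},
  {"offset": [0,0.037,0.023],"roll": 0,"claw": 1},
  {"offset": [0,0.036,0.023],"roll": 0,"claw": 1},
  {"offset": [0,0,0],"roll": 0,"claw": 1},
  {"offset": [0,0,0],"roll": 0,"claw": 1},
])

```text
clock: 1.68
tool_pos: [0.4454, -0.1224, 0.227]
orientation: [-147.0, 89.9, 2.9]
force: [0.4, 0.1, 0.3]
opening: 0.0876
```

```bash
python3 - <<'E'
from h import *
go(.4443,-.1217,.014)
s=ctrl.snapshot("wrist"); cv2.imwrite("pics/w1.png",s["frame"]); blobs(s)
E
```

```text
t 1.68 tcp [ 0.4454 -0.1224  0.227 ] jaw 149.99 tilt 0.07 open 0.0876 F [0.4 0.1 0.3] offset [2.13e-01 1.00e-04 1.60e-03]
px(216,11) n1127 bgr[244 246 248] zmax 0.053 bbox x 0.367..0.418 y -0.304..-0.274 | top n738 rect c[ 399.6 -284.6] s[16.5 51.2] a60.1 circ [ 395.7 -291.3] r25.6
px(82,80) n6828 bgr[186 185 183] zmax 0.094 bbox x 0.506..0.606 y -0.344..-0.251 | top n1477 rect c[ 561.6 -300.8] s[47.6 47.6] a1.5 circ [ 561.9 -300.9] r24.6
px(257,168) n2665 bgr[159 160 161] zmax 0.049 bbox x 0.404..0.482 y -0.162..-0.084 | top n2521 rect c[ 443.4 -122. ] s[57.1 57.6] a59.9 circ [ 443.3 -122. ] r39.7
px(75,204) n71 bgr[204 202 193] zmax 0.034 bbox x 0.660..0.674 y -0.201..-0.187 | top n18 rect c[ 667.5 -198. ] s[ 1.8 14.6] a57.2 circ [ 667.9 -197.3] r7.3
px(299,231) n495 bgr[181  76 145] zmax 0.047 bbox x 0.412..0.467 y -0.040..-0.007 | top n101 rect c[438.5 -26.2] s[ 5.  50.1] a60.1 circ [439.7 -24. ] r25.0
px(200,234) n35 bgr[ 33 134 241] zmax 0.027 bbox x 0.548..0.562 y -0.082..-0.077 | top n9 rect c[551.3 -80.4] s[1.9 6.9] a67.4 circ [551.5 -79.8] r3.5
px(193,284) n2075 bgr[ 98 212 189] zmax 0.075 bbox x 0.551..0.620 y -0.072..0.014 | top n660 rect c[582.5 -55.3] s[45.8 55.3] a57.1 circ [585.2 -54.4] r30.9
px(299,272) n637 bgr[244 121 227] zmax 0.049 bbox x 0.433..0.492 y -0.006..0.038 | top n626 rect c[462.8  16.1] s[20.6 59.2] a59.7 circ [461.6  14.1] r30.2
```

Box at (0.4435, -0.122), which matches. Next: descend, close and lift.

>>> servo_tool([
  {"offset": [0.05,0,0.0015],"roll": 0,"claw": 1},
  {"offset": [0.05,0,0],"roll": 0,"claw": 1},
  {"offset": [0.045,0,0],"roll": 0,"claw": 1},
  {"offset": [0.035,0,0],"roll": 0,"claw": 1},
  {"offset": [0.02,0,0],"roll": 0,"claw": 1},
  {"offset": [0.013,0,0],"roll": 0,"claw": 1},
  {"offset": [0,0,0],"roll": 0,"claw": 1},
  {"offset": [0,0,0],"roll": 0,"claw": -1},
  {"offset": [0,0,0],"roll": 0,"claw": -1},
  {"offset": [0,0,0],"roll": 0,"claw": -1},
  {"offset": [0,0,0],"roll": 0,"claw": -1},
  {"offset": [0,0,0],"roll": 0,"claw": -1},
])

```text
clock: 3.22
tool_pos: [0.444, -0.1216, 0.0141]
orientation: [-145.5, 90.0, 4.5]
force: [-1.5, 1.5, 7.3]
opening: 0.0573
```

>>> servo_tool([
  {"offset": [0,0,0],"roll": 0,"claw": -1},
  {"offset": [-0.02,0,0],"roll": 0,"claw": -1},
  {"offset": [-0.04,0,0],"roll": 0,"claw": -1},
  {"offset": [-0.05,0,0],"roll": 0,"claw": -1},
  {"offset": [-0.04,0,0],"roll": 0,"claw": -1},
  {"offset": [0,0,0],"roll": -8.5,"claw": -1},
  {"offset": [0,0,0],"roll": -8.5,"claw": -1},
  {"offset": [0,0,0],"roll": -8.5,"claw": -1},
  {"offset": [0,0,0],"roll": 0,"claw": -1},
])

```text
clock: 4.35
tool_pos: [0.4433, -0.1216, 0.1633]
orientation: [-10.6, 90.0, 164.8]
force: [0.3, -0.3, -1.9]
opening: 0.0579
```

```bash
python3 - <<'E'
from h import *
go(.5985,.1048,.0155)
E
```

```text
t 4.35 tcp [ 0.4433 -0.1216  0.1633] jaw 175.43 tilt 0.03 open 0.0579 F [ 0.3 -0.3 -1.9] offset [ 0.1478 -0.2381 -0.1368]
```

>>> servo_tool([
  {"offset": [0,-0.018,-0.0108],"roll": 0,"claw": -1},
  {"offset": [0,-0.03,-0.017],"roll": 0,"claw": -1},
  {"offset": [0,-0.03,-0.017],"roll": 0,"claw": -1},
  {"offset": [0,-0.03,-0.017],"roll": 0,"claw": -1},
  {"offset": [0,-0.03,-0.017],"roll": 0,"claw": -1},
  {"offset": [0,-0.03,-0.017],"roll": 0,"claw": -1},
  {"offset": [0,-0.03,-0.017],"roll": 0,"claw": -1},
  {"offset": [0,-0.025,-0.014],"roll": 0,"claw": -1},
  {"offset": [0,-0.015,-0.01],"roll": 0,"claw": -1},
  {"offset": [0,0,0],"roll": 0,"claw": -1},
  {"offset": [0,0,0],"roll": 0,"claw": -1},
])

```text
clock: 5.72
tool_pos: [0.5983, 0.1046, 0.1633]
orientation: [24.6, 90.0, -160.0]
force: [-0.4, -0.4, -1.8]
opening: 0.0576
```

```bash
python3 - <<'E'
from h import *
go(.5985,.1048,.0155)
s=ctrl.snapshot("scene"); cv2.imwrite("pics/s2.png",s["frame"])
E
```

```text
t 5.72 tcp [0.5983 0.1046 0.1633] jaw 175.45 tilt 0.05 open 0.0576 F [-0.4 -0.4 -1.8] offset [ 0.1478 -0.0003 -0.0003]
```

View pics/s2.png

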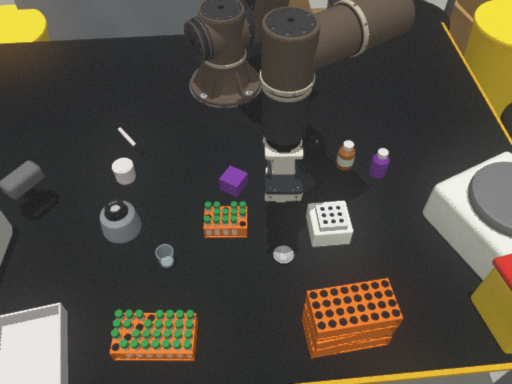

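The grip on the box is holding, and the rack is clearly visible at (226,219). Lowering now.

>>> servo_tool([
  {"offset": [0.03,0,0],"roll": 0,"claw": -1},
  {"offset": [0.04,0,0],"roll": 0,"claw": -1},
  {"offset": [0.035,0,0],"roll": 0,"claw": -1},
  {"offset": [0.02,0,0],"roll": 0,"claw": -1},
  {"offset": [0.012,0,0],"roll": 0,"claw": -1},
  {"offset": [0.008,0,0],"roll": 0,"claw": -1},
  {"offset": [0.0035,0,0],"roll": 0,"claw": -1},
  {"offset": [0,0,0],"roll": 0,"claw": -1},
  {"offset": [0,0,0],"roll": 0,"claw": 0.6},
  {"offset": [0,0,0],"roll": 0,"claw": 0.6},
  {"offset": [0,0,0],"roll": 0,"claw": 0.6},
  {"offset": [0,0,0],"roll": 0,"claw": 0.6},
])

```text
clock: 7.28
tool_pos: [0.5988, 0.1049, 0.0152]
orientation: [-151.9, 90.0, 23.6]
force: [-0.3, 0.2, 0.7]
opening: 0.0703
```

>>> servo_tool([
  {"offset": [-0.03,0,0],"roll": 0,"claw": 0.6},
  {"offset": [-0.05,0,0],"roll": 0,"claw": 1},
  {"offset": [-0.05,0,0],"roll": 0,"claw": 1},
  {"offset": [-0.04,0,0],"roll": 0,"claw": 1},
  {"offset": [-0.02,0,0],"roll": 0,"claw": 1},
  {"offset": [0,0,0],"roll": 0,"claw": 1},
  {"offset": [0,0,0],"roll": 0,"claw": 1},
])

```text
clock: 8.15
tool_pos: [0.5981, 0.1047, 0.204]
orientation: [12.8, 89.9, -171.8]
force: [-0.0, 0.3, -0.7]
opening: 0.0882
```

```bash
python3 - <<'E'
from h import *
go(.4388,.108,.2)
s=ctrl.snapshot("wrist"); cv2.imwrite("pics/w3.png",s["frame"]); blobs(s)
blobs(ctrl.snapshot("side"))
E
```

```text
t 8.15 tcp [0.5981 0.1047 0.204 ] jaw 175.49 tilt 0.08 open 0.0882 F [-0.   0.3 -0.7] offset [0.0043 0.0093 0.1591]
px(255,48) n7156 bgr[ 82 208 192] zmax 0.075 bbox x 0.551..0.627 y -0.063..0.028 | top n2860 rect c[588.9 -14.2] s[75.7 60.5] a85.7 circ [588.6 -16.1] r46.4
px(392,59) n4676 bgr[224  90 194] zmax 0.049 bbox x 0.414..0.492 y -0.040..0.040 | top n3895 rect c[4.519e+02 4.000e-01] s[58.5 58.6] a54.7 circ [4.527e+02 3.000e-01] r39.6
px(255,172) n3069 bgr[122 123 125] zmax 0.049 bbox x 0.568..0.630 y 0.073..0.135 | top n2890 rect c[598.9 104.1] s[57.2 57.9] a85.3 circ [598.9 104.7] r39.6
px(400,164) n1330 bgr[232 233 236] zmax 0.048 bbox x 0.420..0.457 y 0.090..0.127 | top n1006 rect c[438.5 108.5] s[37.4 36.7] a1.6 circ [438.2 108.5] r19.3
px(175,180) n532 bgr[226 225 227] zmax 0.017 bbox x 0.667..0.717 y 0.084..0.134 | top n532 rect c[691.9 108.9] s[50.  50.1] a57.9 circ [692.1 108.7] r25.5
px(257,234) n226 bgr[182 197 199] zmax 0.027 bbox x 0.571..0.653 y 0.184..0.189 | top n57 rect c[592.1 184.6] s[ 1.9 39.8] a88.2 circ [592.2 185.3] r19.9
px(242,280) n2492 bgr[227 230 23
[... 2575 characters left out ...]
.600 | top n125 rect c[819.4 566.3] s[32.3 70.8] a13.0 circ [822.7 567.1] r37.4
px(272,295) n726 bgr[118 142 166] zmax 0.085 bbox x 0.371..0.418 y 0.306..0.350 | top n131 rect c[395.2 326.1] s[26.3 28.4] a23.0 circ [395.5 325.8] r14.7
px(330,296) n918 bgr[26 25 25] zmax 0.033 bbox x 0.250..0.338 y 0.227..0.291 | top n491 rect c[285.9 258.7] s[52.5 69.9] a85.5 circ [283.  259.9] r38.0
px(123,324) n2741 bgr[178 184 184] zmax 0.130 bbox x 0.540..0.682 y 0.495..0.600 | top n1399 rect c[615.3 565.6] s[ 99.8 113.4] a22.8 circ [615.3 567.1] r74.1
px(236,319) n820 bgr[146  89 126] zmax 0.085 bbox x 0.409..0.457 y 0.393..0.439 | top n160 rect c[433.2 414.3] s[27.9 28.4] a62.1 circ [434.1 413.8] r15.2
```

The box stands at (0.599, 0.104) with its sides at 85.3°, square to the rack, as intended. Next is the pot, at (0.4384, 0.1085).

>>> servo_tool([
  {"offset": [0,0.001,0.02],"roll": 0,"claw": 1},
  {"offset": [0,0.002,0.03],"roll": 0,"claw": 1},
  {"offset": [0,0.002,0.035],"roll": 0,"claw": 1},
  {"offset": [0,0.002,0.035],"roll": 0,"claw": 1},
  {"offset": [0,0.001,0.025],"roll": 0,"claw": 1},
  {"offset": [0,0.0008,0.0145],"roll": 0,"claw": 1},
  {"offset": [0,0,0],"roll": 0,"claw": 1},
  {"offset": [0,0,0],"roll": 0,"claw": 1},
])

```text
clock: 9.25
tool_pos: [0.4397, 0.1088, 0.205]
orientation: [116.9, 90.0, -67.6]
force: [0.3, 0.0, -0.1]
opening: 0.0874
```

```bash
python3 - <<'E'
from h import *
go(.4384,.1085,.011)
E
```

```text
t 9.25 tcp [0.4397 0.1088 0.205 ] jaw 175.51 tilt 0.01 open 0.0874 F [ 0.3  0.  -0.1] offset [0.194  0.0004 0.0013]
```

>>> servo_tool([
  {"offset": [0.04,0,0.001],"roll": 0,"claw": 1},
  {"offset": [0.05,0,0],"roll": 0,"claw": 1},
  {"offset": [0.04,0,0],"roll": 0,"claw": 1},
  {"offset": [0.03,0,0],"roll": 0,"claw": 1},
  {"offset": [0.02,0,0],"roll": 0,"claw": 1},
  {"offset": [0.014,0,0],"roll": 0,"claw": 1},
  {"offset": [0,0,0],"roll": 0,"claw": 1},
  {"offset": [0,0,0],"roll": 0,"claw": -1},
  {"offset": [0,0,0],"roll": 0,"claw": -1},
  {"offset": [0,0,0],"roll": 0,"claw": -1},
  {"offset": [0,0,0],"roll": 0,"claw": -1},
  {"offset": [0,0,0],"roll": 0,"claw": -1},
])

```text
clock: 10.75
tool_pos: [0.4381, 0.1088, 0.0113]
orientation: [-137.3, 90.0, 38.2]
force: [0.4, 0.0, -0.1]
opening: 0.0433
```

>>> servo_tool([
  {"offset": [0,0,0],"roll": 0,"claw": -1},
  {"offset": [0,0,0],"roll": 0,"claw": -1},
  {"offset": [-0.02,0,0],"roll": 0,"claw": -1},
  {"offset": [-0.05,0,0],"roll": 0,"claw": -1},
  {"offset": [-0.05,0,0],"roll": 0,"claw": -1},
  {"offset": [-0.03,0,0],"roll": 0,"claw": -1},
  {"offset": [0,0,0],"roll": 0,"claw": -1},
])

```text
clock: 11.62
tool_pos: [0.4392, 0.1095, 0.1634]
orientation: [-140.0, 89.7, 35.5]
force: [-1.0, -0.6, -0.6]
opening: 0.0373
```

```bash
python3 - <<'E'
from h import *
go(.5988,.1044,.06)
s=ctrl.snapshot("side"); cv2.imwrite("pics/d4.png",s["frame"])
E
```

```text
t 11.62 tcp [0.4392 0.1095 0.1634] jaw 175.51 tilt 0.29 open 0.0373 F [-1.  -0.6 -0.6] offset [ 0.104  -0.0071 -0.1591]
```

View pics/d4.png

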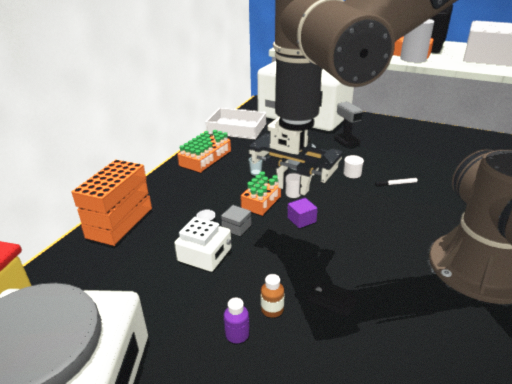

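The pot is held upright at (293,186), and the box stands at (236,220) beside the heater. Moving the pot over the box.

>>> servo_tool([
  {"offset": [0,0,-0.015],"roll": 0,"claw": -1},
  {"offset": [0,-0.001,-0.025],"roll": 0,"claw": -1},
  {"offset": [0,-0.001,-0.03],"roll": 0,"claw": -1},
  {"offset": [0,-0.001,-0.03],"roll": 0,"claw": -1},
  {"offset": [0,-0.002,-0.03],"roll": 0,"claw": -1},
  {"offset": [0,-0.001,-0.02],"roll": 0,"claw": -1},
  {"offset": [0,-0.001,-0.009],"roll": 0,"claw": -1},
  {"offset": [0,0,0],"roll": 0,"claw": -1},
  {"offset": [0,0,0],"roll": 0,"claw": -1},
  {"offset": [0,0,0],"roll": 0,"claw": -1},
])

```text
clock: 12.92
tool_pos: [0.5966, 0.1033, 0.1613]
orientation: [-133.2, 90.0, 42.3]
force: [0.4, -0.8, -1.6]
opening: 0.0375
```

```bash
python3 - <<'E'
from h import *
go(.5988,.1044,.06)
E
```

```text
t 12.93 tcp [0.5966 0.1033 0.1613] jaw 175.53 tilt 0.02 open 0.0375 F [ 0.4 -0.8 -1.6] offset [ 0.1013 -0.0013 -0.0021]
```

>>> servo_tool([
  {"offset": [0.03,-0.001,-0.0015],"roll": 0,"claw": -1},
  {"offset": [0.03,0,0],"roll": 0,"claw": -1},
  {"offset": [0.02,0,0],"roll": 0,"claw": -1},
  {"offset": [0.01,0,0],"roll": 0,"claw": -1},
  {"offset": [0.005,0,0],"roll": 0,"claw": -1},
  {"offset": [0,0,0],"roll": 0,"claw": -1},
  {"offset": [0,0,0],"roll": 0,"claw": -1},
])

```text
clock: 13.8
tool_pos: [0.5991, 0.1043, 0.0669]
orientation: [-153.9, 89.9, 21.6]
force: [0.6, 0.6, -1.5]
opening: 0.0371
```

```bash
python3 - <<'E'
from h import *
go(.5988,.1044,.06)
E
```

```text
t 13.8 tcp [0.5991 0.1043 0.0669] jaw 175.51 tilt 0.08 open 0.0371 F [ 0.6  0.6 -1.5] offset [ 0.0069 -0.0001  0.0003]
```

>>> servo_tool([
  {"offset": [0.003,0,0],"roll": 0,"claw": -1},
  {"offset": [0.002,0,0],"roll": 0,"claw": -1},
  {"offset": [0.001,0,0],"roll": 0,"claw": -1},
  {"offset": [0,0,0],"roll": 0,"claw": -1},
  {"offset": [0,0,0],"roll": 0,"claw": -1},
])

```text
clock: 14.42
tool_pos: [0.5987, 0.1041, 0.0601]
orientation: [166.9, 90.0, -17.6]
force: [-0.4, 0.1, -1.0]
opening: 0.0372
```

>>> servo_tool([
  {"offset": [0.001,0,0],"roll": 0,"claw": -1},
  {"offset": [0,0,0],"roll": 0,"claw": -1},
])

```text
clock: 14.68
tool_pos: [0.5988, 0.1041, 0.0592]
orientation: [-165.6, 90.0, 9.9]
force: [-0.3, 0.1, 0.4]
opening: 0.0377
```

Contact. Opening part-way so the fingers clear the pot evenly, then lifting.

>>> servo_tool([
  {"offset": [0,0,0],"roll": 0,"claw": 0.3},
  {"offset": [0,0,0],"roll": 0,"claw": 0.3},
  {"offset": [0,0,0],"roll": 0,"claw": 0.5},
  {"offset": [0,0,0],"roll": 0,"claw": 0.5},
  {"offset": [-0.02,0,0],"roll": 0,"claw": 0.5},
  {"offset": [-0.04,0,0],"roll": 0,"claw": 1},
  {"offset": [-0.05,0,0],"roll": 0,"claw": 1},
  {"offset": [-0.04,0,0],"roll": 0,"claw": 1},
  {"offset": [0,0,0],"roll": 0,"claw": 1},
  {"offset": [0,0,0],"roll": 0,"claw": 1},
])

```text
clock: 15.92
tool_pos: [0.5983, 0.104, 0.2087]
orientation: [-37.3, 90.0, 138.2]
force: [-1.2, -0.0, -0.8]
opening: 0.0877
```

```bash
python3 - <<'E'
from h import *
go(.3965,.325,.21)
s=ctrl.snapshot("wrist"); cv2.imwrite("pics/w5.png",s["frame"]); blobs(s)
s=ctrl.snapshot("side"); cv2.imwrite("pics/d5.png",s["frame"])
E
```

```text
t 15.93 tcp [0.5983 0.104  0.2087] jaw 175.49 tilt 0.02 open 0.0877 F [-1.2 -0.  -0.8] offset [-0.0011 -0.2044  0.2185]
px(256,48) n7057 bgr[ 88 216 198] zmax 0.075 bbox x 0.551..0.627 y -0.064..0.029 | top n2917 rect c[588.7 -15.2] s[77.8 60.6] a85.6 circ [588. -17.] r47.0
px(390,60) n4522 bgr[229  95 202] zmax 0.049 bbox x 0.413..0.492 y -0.040..0.040 | top n3769 rect c[4.522e+02 4.000e-01] s[58.1 58.4] a54.5 circ [4.517e+02 3.000e-01] r39.7
px(255,172) n3029 bgr[172 175 181] zmax 0.095 bbox x 0.568..0.630 y 0.073..0.136 | top n1242 rect c[598.7 103.8] s[36.8 36.9] a73.7 circ [598.5 104. ] r18.9
px(176,179) n510 bgr[233 232 234] zmax 0.017 bbox x 0.667..0.717 y 0.084..0.134 | top n510 rect c[691.8 108.9] s[49.7 50.1] a28.3 circ [692.  108.7] r25.5
px(254,234) n301 bgr[197 212 214] zmax 0.030 bbox x 0.571..0.666 y 0.184..0.189 | top n65 rect c[593.6 184.7] s[ 3.1 44.9] a86.2 circ [593.7 186. ] r22.4
px(243,280) n2445 bgr[233 235 235] zmax 0.081 bbox x 0.569..0.670 y 0.199..0.252 | top n1614 rect c[628.4 215.7] s[69.9 32.6] a0.3 circ [628.5 216. ] r37.7
px(381,373) n328 bgr[139  57 111] zmax 0.044 bbox x 0.432..0.460 y 0.390..0.420 | top n56 rect c[451.9 397.1] s[18.6  3.5] a37.3 circ [451.  398.3] r9.3
```

View pics/d5.png

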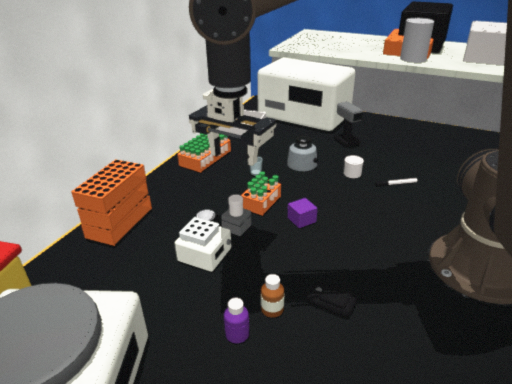

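The pot stands upright on the box at (0.5987, 0.104), pixel (236,205) in the side view. Next the bottle.

>>> servo_tool([
  {"offset": [0,-0.012,0.012],"roll": 0,"claw": 1},
  {"offset": [0,-0.022,0.024],"roll": 0,"claw": 1},
  {"offset": [0,-0.026,0.028],"roll": 0,"claw": 1},
  {"offset": [0,-0.026,0.028],"roll": 0,"claw": 1},
  {"offset": [0,-0.026,0.028],"roll": 0,"claw": 1},
  {"offset": [0,-0.026,0.028],"roll": 0,"claw": 1},
  {"offset": [0,-0.026,0.028],"roll": 0,"claw": 1},
  {"offset": [0,-0.022,0.024],"roll": 0,"claw": 1},
  {"offset": [0,-0.0184,0.0185],"roll": 0,"claw": 1},
  {"offset": [0,0,0],"roll": 0,"claw": 1},
  {"offset": [0,0,0],"roll": 0,"claw": 1},
])

```text
clock: 17.4
tool_pos: [0.3965, 0.3248, 0.2087]
orientation: [62.7, 90.0, -121.8]
force: [0.7, 0.3, 0.4]
opening: 0.0877
```

```bash
python3 - <<'E'
from h import *
go(.3965,.325,.028)
s=ctrl.snapshot("wrist"); cv2.imwrite("pics/w6.png",s["frame"]); blobs(s)
E
```

```text
t 17.4 tcp [0.3965 0.3248 0.2087] jaw 175.54 tilt 0.05 open 0.0877 F [0.7 0.3 0.4] offset [ 1.807e-01 -3.000e-04 -1.000e-04]
px(44,1) n229 bgr[98 96 98] zmax 0.023 bbox x 0.572..0.628 y 0.131..0.136 | top n126 rect c[600.1 133.7] s[ 1.6 56.9] a86.2 circ [600.1 133.3] r28.5
px(46,103) n9874 bgr[219 222 223] zmax 0.081 bbox x 0.563..0.657 y 0.184..0.285 | top n2938 rect c[613.4 235. ] s[70.4 42.8] a89.7 circ [614.4 235.3] r40.3
px(343,102) n4391 bgr[82 80 82] zmax 0.034 bbox x 0.250..0.340 y 0.227..0.290 | top n2603 rect c[288.2 258.9] s[48.7 71.4] a85.5 circ [285.4 258.6] r38.6
px(255,174) n1740 bgr[138 181 224] zmax 0.087 bbox x 0.373..0.420 y 0.302..0.349 | top n689 rect c[397.5 325.8] s[28.2 27.7] a86.4 circ [397.4 325.9] r14.4
px(230,231) n384 bgr[151  69 123] zmax 0.052 bbox x 0.412..0.456 y 0.390..0.408 | top n52 rect c[433.7 392.5] s[ 3.9 24. ] a86.1 circ [433.9 394.5] r12.0
px(226,272) n405 bgr[249 242 247] zmax 0.087 bbox x 0.416..0.456 y 0.409..0.433 | top n371 rect c[435.9 419.1] s[18.4 28. ] a85.3 circ [435.5 415. ] r14.3
```

View pics/w6.png

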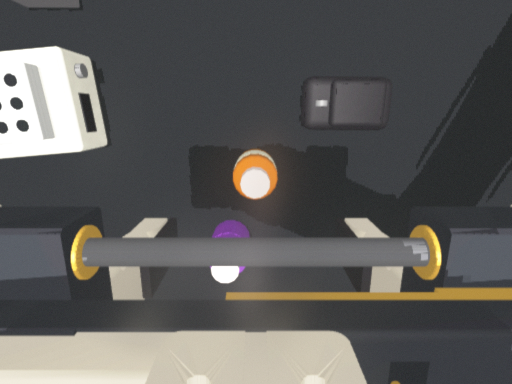

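The brown bottle is under the jaws at (255,175), world (0.397, 0.326). The purple one, at (228,255), is clear. Descending to a TCP height of 0.028 keeps the gripper body above the cap.

>>> servo_tool([
  {"offset": [0.03,-0.0008,0],"roll": 0,"claw": 1},
  {"offset": [0.045,0,0],"roll": 0,"claw": 1},
  {"offset": [0.04,0,0],"roll": 0,"claw": 1},
  {"offset": [0.03,0,0],"roll": 0,"claw": 1},
  {"offset": [0.022,0,0],"roll": 0,"claw": 1},
  {"offset": [0.013,0,0],"roll": 0,"claw": 1},
  {"offset": [0,0,0],"roll": 0,"claw": 1},
  {"offset": [0,0,0],"roll": 0,"claw": -1},
  {"offset": [0,0,0],"roll": 0,"claw": -1},
  {"offset": [0,0,0],"roll": 0,"claw": -1},
  {"offset": [0,0,0],"roll": 0,"claw": -1},
  {"offset": [0,0,0],"roll": 0,"claw": -1},
])

```text
clock: 18.95
tool_pos: [0.3969, 0.3259, 0.0293]
orientation: [-122.8, 90.0, 52.7]
force: [-1.4, -0.1, 2.1]
opening: 0.0474
```

>>> servo_tool([
  {"offset": [0,0,0],"roll": 0,"claw": -1},
  {"offset": [0,0,0],"roll": 0,"claw": -1},
  {"offset": [-0.02,0,0],"roll": 0,"claw": -1},
  {"offset": [-0.04,0,0],"roll": 0,"claw": -1},
  {"offset": [-0.05,0,0],"roll": 0,"claw": -1},
  {"offset": [-0.05,0,0],"roll": 0,"claw": -1},
  {"offset": [-0.02,0,0],"roll": 0,"claw": -1},
  {"offset": [0,0,0],"roll": 0,"claw": -1},
])

```text
clock: 19.95
tool_pos: [0.3972, 0.3263, 0.2102]
orientation: [-112.2, 89.8, 63.3]
force: [-0.5, -0.0, -1.7]
opening: 0.0477
```

```bash
python3 - <<'E'
from h import *
go(.577,-.165,.20)
s=ctrl.snapshot("side"); cv2.imwrite("pics/d7.png",s["frame"])
E
```

```text
t 19.95 tcp [0.3972 0.3263 0.2102] jaw 175.5 tilt 0.16 open 0.0477 F [-0.5 -0.  -1.7] offset [ 0.0092  0.4757 -0.2178]
```

View pics/d7.png

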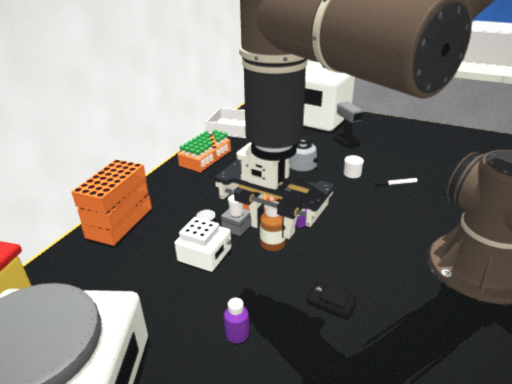

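The bottle is held upright at (272,232). Carrying it across, with its base at about 0.18 m, above everything.

>>> servo_tool([
  {"offset": [0,0.0157,-0.0078],"roll": 0,"claw": -1},
  {"offset": [0,0.025,-0.011],"roll": 0,"claw": -1},
  {"offset": [0,0.04,-0.018],"roll": 0,"claw": -1},
  {"offset": [0,0.04,-0.018],"roll": 0,"claw": -1},
  {"offset": [0,0.04,-0.018],"roll": 0,"claw": -1},
  {"offset": [0,0.04,-0.018],"roll": 0,"claw": -1},
  {"offset": [0,0.04,-0.018],"roll": 0,"claw": -1},
  {"offset": [0,0.04,-0.018],"roll": 0,"claw": -1},
  {"offset": [0,0.04,-0.018],"roll": 0,"claw": -1},
  {"offset": [0,0.04,-0.018],"roll": 0,"claw": -1},
  {"offset": [0,0.04,-0.018],"roll": 0,"claw": -1},
  {"offset": [0,0.035,-0.018],"roll": 0,"claw": -1},
])

```text
clock: 21.5
tool_pos: [0.56, -0.1265, 0.2072]
orientation: [5.7, 89.8, -178.9]
force: [0.9, 1.2, -2.8]
opening: 0.0474
```

>>> servo_tool([
  {"offset": [0,0.025,-0.012],"roll": 0,"claw": -1},
  {"offset": [0,0.015,-0.007],"roll": 0,"claw": -1},
  {"offset": [0,0,0],"roll": 0,"claw": -1},
  {"offset": [0,0,0],"roll": 0,"claw": -1},
  {"offset": [0,0,0],"roll": 0,"claw": -1},
])

```text
clock: 22.12
tool_pos: [0.5765, -0.1647, 0.2092]
orientation: [-135.7, 90.0, 39.9]
force: [-0.7, -0.7, -1.0]
opening: 0.0475
```

```bash
python3 - <<'E'
from h import *
go(.577,-.165,.03)
s=ctrl.snapshot("scene"); cv2.imwrite("pics/s8.png",s["frame"])
E
```

```text
t 22.12 tcp [ 0.5765 -0.1647  0.2092] jaw 175.56 tilt 0.01 open 0.0475 F [-0.7 -0.7 -1. ] offset [ 0.1792  0.0002 -0.0005]
```

View pics/s8.png

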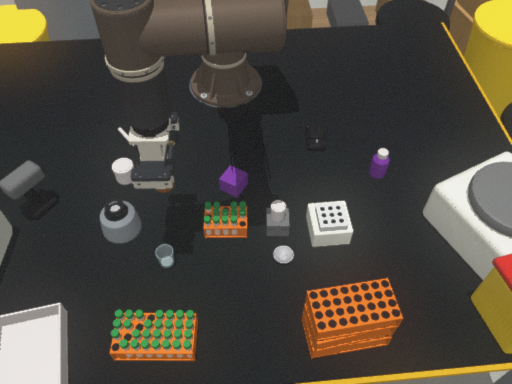

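The pot and box are in place at (278,217), and the bottle is above the gap between mixer and rack. Lowering.

>>> servo_tool([
  {"offset": [0.03,0,-0.0005],"roll": 0,"claw": -1},
  {"offset": [0.045,0,0],"roll": 0,"claw": -1},
  {"offset": [0.04,0,0],"roll": 0,"claw": -1},
  {"offset": [0.03,0,0],"roll": 0,"claw": -1},
  {"offset": [0.015,0,0],"roll": 0,"claw": -1},
  {"offset": [0.01,0,0],"roll": 0,"claw": -1},
  {"offset": [0.006,0,0],"roll": 0,"claw": -1},
  {"offset": [0,0,0],"roll": 0,"claw": -1},
  {"offset": [0,0,0],"roll": 0,"claw": -1},
])

```text
clock: 23.3
tool_pos: [0.5778, -0.1656, 0.0339]
orientation: [-178.7, 89.9, -3.2]
force: [0.4, 0.5, -1.7]
opening: 0.0474
```

>>> servo_tool([
  {"offset": [0.002,0,0],"roll": 0,"claw": -1},
  {"offset": [0.0015,0,0],"roll": 0,"claw": -1},
  {"offset": [0.001,0,0],"roll": 0,"claw": -1},
  {"offset": [0,0,0],"roll": 0,"claw": -1},
  {"offset": [0,0,0],"roll": 0,"claw": -1},
])

```text
clock: 23.92
tool_pos: [0.5773, -0.1656, 0.0293]
orientation: [148.9, 90.0, -35.6]
force: [-2.9, 1.2, 4.4]
opening: 0.0473
```

Contact (about 4 N). Releasing and lifting.

>>> servo_tool([
  {"offset": [0,0,0],"roll": 0,"claw": 0.4},
  {"offset": [0,0,0],"roll": 0,"claw": 0.4},
  {"offset": [0,0,0],"roll": 0,"claw": 0.6},
  {"offset": [0,0,0],"roll": 0,"claw": 0.6},
  {"offset": [-0.02,0,0],"roll": 0,"claw": 0.6},
  {"offset": [-0.04,0,0],"roll": 0,"claw": 0.6},
  {"offset": [-0.05,0,0],"roll": 0,"claw": 1},
  {"offset": [-0.05,0,0],"roll": 0,"claw": 1},
  {"offset": [-0.02,0,0],"roll": 0,"claw": 1},
  {"offset": [0,0,0],"roll": 0,"claw": 1},
])

```text
clock: 25.18
tool_pos: [0.5782, -0.1656, 0.2106]
orientation: [-176.3, 89.8, -0.8]
force: [-0.1, -0.4, -0.9]
opening: 0.0876
```

```bash
python3 - <<'E'
from h import *
go(.389,-.303,.20)
s=ctrl.snapshot("wrist"); cv2.imwrite("pics/w9.png",s["frame"]); blobs(s)
s=ctrl.snapshot("side"); cv2.imwrite("pics/d9.png",s["frame"])
E
```

```text
t 25.18 tcp [ 0.5782 -0.1656  0.2106] jaw 175.51 tilt 0.22 open 0.0876 F [-0.1 -0.4 -0.9] offset [0.0098 0.1518 0.1779]
px(262,43) n6030 bgr[189 188 185] zmax 0.094 bbox x 0.507..0.611 y -0.330..-0.252 | top n1403 rect c[ 562.5 -297.5] s[41.  47.1] a84.2 circ [ 562.1 -300.9] r24.1
px(434,25) n3552 bgr[239 241 243] zmax 0.054 bbox x 0.361..0.419 y -0.328..-0.274 | top n2669 rect c[ 391.2 -295.7] s[43.4 57.5] a85.5 circ [ 390.  -302.4] r29.4
px(504,58) n102 bgr[71 68 70] zmax 0.015 bbox x 0.293..0.308 y -0.274..-0.258 | top n102 rect c[ 298.9 -265.9] s[19.4  7.8] a33.8 circ [ 298.6 -266. ] r10.1
px(14,150) n3245 bgr[ 76 175 224] zmax 0.064 bbox x 0.824..0.860 y -0.282..-0.140 | top n203 rect c[ 843.6 -173.3] s[36.   8.2] a86.3 circ [ 845.6 -173.4] r18.0
px(162,166) n1063 bgr[192 191 180] zmax 0.051 bbox x 0.657..0.700 y -0.203..-0.160 | top n433 rect c[ 678.4 -182. ] s[42.4 42.8] a52.9 circ [ 678.7 -181.7] r22.0
px(257,173) n1735 bgr[144 188 230] zmax 0.087 bbox x 0.554..0.601 y -0.190..-0.142 | top n681 rect c[ 577.2 -165.8] s[27.5 27. ] a85.7 circ [ 577.2 -165.3] r14.3
px(257,234) n241 bgr[ 36 112 216] zmax 0.025 bbox x 0.548..0.618 y -0.086..-0.080 | top n118 rect c[583.4 -83. ] s[ 1.6 69.2] a85.1 circ [583.4 -83. ] r34.6
px(257,278) n1527 bgr[ 73 169 153] zmax 0.075 bbox x 0.552..0.623 y -0.072..-0.019 | top n689 rect c[586.  -53.3] s[34.4 59.6] a85.4 circ [585.6 -56.5] r31.9
px(344,285) n266 bgr[158  66 129] zmax 0.048 bbox x 0.471..0.491 y -0.020..0.006 | top n43 rect c[476.8 -15.1] s[10.1  7.2] a21.9 circ [476.8 -15.2] r6.1
```

View pics/d9.png

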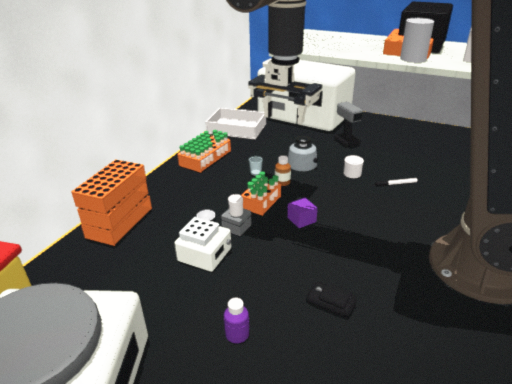

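The bottle stands upright at (0.577, -0.166); beaker unmoved at (0.6785, -0.182). For the jar, at (0.390, -0.3025), I need the jaws along the rack's y, so I'll check joint 6 before turning.

```bash
python3 - <<'E'
from h import *
print(ctrl.get_obs()["joint_pos"].round(1)); go(.390,-.3025,.21)
E
```

```text
[  2.6  14.3 -10.7  -0.  -65.1  -7.1]
t 25.27 tcp [ 0.5767 -0.1654  0.2078] jaw 175.49 tilt 0.05 open 0.0874 F [ 1.1  0.8 -0.1] offset [-0.0021  0.1513  0.1754]
```

>>> servo_tool([
  {"offset": [0,0.015,0.018],"roll": 0,"claw": 1},
  {"offset": [0,0.025,0.03],"roll": 0,"claw": 1},
  {"offset": [0,0.03,0.035],"roll": 0,"claw": 1},
  {"offset": [0,0.03,0.035],"roll": 0,"claw": 1},
  {"offset": [0,0.03,0.035],"roll": 0,"claw": 1},
  {"offset": [0,0.02,0.023],"roll": 0,"claw": 1},
  {"offset": [0,0,0],"roll": 0,"claw": 1},
  {"offset": [0,0,0],"roll": 0,"claw": 1},
])

```text
clock: 26.28
tool_pos: [0.3895, -0.3014, 0.208]
orientation: [-17.0, 89.9, 158.4]
force: [-0.1, 0.8, -0.0]
opening: 0.0876
```

>>> servo_tool([
  {"offset": [0,0,0],"roll": 10,"claw": 1},
  {"offset": [0,0,0],"roll": 10,"claw": 1},
  {"offset": [0,0,0],"roll": 10,"claw": 1},
  {"offset": [0,0,0],"roll": 10,"claw": 1},
  {"offset": [0,0,0],"roll": 10,"claw": 1},
  {"offset": [0,0,0],"roll": 10,"claw": 1},
  {"offset": [0,0,0],"roll": 10,"claw": 1},
  {"offset": [0,0,0],"roll": 10,"claw": 1},
  {"offset": [0,0,0],"roll": 10,"claw": 1},
  {"offset": [0,0,0],"roll": 0,"claw": 1},
  {"offset": [0,0,0],"roll": 0,"claw": 1},
])

```text
clock: 27.65
tool_pos: [0.3903, -0.301, 0.2083]
orientation: [76.6, 90.0, 162.4]
force: [0.0, 0.2, 0.3]
opening: 0.0877
```

```bash
python3 - <<'E'
from h import *
print(ctrl.get_obs()["joint_pos"].round(1)); go(.390,-.3025,.21)
s=ctrl.snapshot("wrist"); cv2.imwrite("pics/w10.png",s["frame"]); blobs(s)
E
```

```text
[-14.7   4.  -23.3  -0.  -62.7 -79.5]
t 27.65 tcp [ 0.3903 -0.301   0.2083] jaw 85.76 tilt 0.03 open 0.0877 F [0.  0.2 0.3] offset [-0.0017  0.0001 -0.0015]
px(270,72) n131 bgr[130 128 131] zmax 0.014 bbox x 0.270..0.297 y -0.285..-0.266 | top n131 rect c[ 283.6 -275.4] s[31.2  8. ] a35.3 circ [ 283.4 -275.2] r15.6
px(281,89) n38 bgr[106 103 106] zmax 0.014 bbox x 0.297..0.307 y -0.269..-0.260 | top n38 rect c[ 301.2 -264.4] s[10.2  6.6] a37.2 circ [ 302.2 -265.4] r5.3
px(253,174) n2332 bgr[250 251 252] zmax 0.053 bbox x 0.360..0.418 y -0.331..-0.274 | top n2241 rect c[ 389.  -302.7] s[57.  56.9] a7.2 circ [ 389.3 -302.5] r28.9
px(498,191) n867 bgr[180  70 144] zmax 0.048 bbox x 0.411..0.454 y -0.038..-0.005 | top n120 rect c[438.6 -22.9] s[ 8.2 21.5] a54.1 circ [436.2 -26.2] r10.7
px(109,232) n96 bgr[62 61 63] zmax 0.019 bbox x 0.447..0.462 y -0.495..-0.480 | top n80 rect c[ 455.9 -488. ] s[19.6  7.1] a49.3 circ [ 454.  -486.4] r9.9
px(265,280) n1592 bgr[181 179 175] zmax 0.061 bbox x 0.506..0.554 y -0.348..-0.252 | top n244 rect c[ 521.5 -297.9] s[52.2  9.2] a85.6 circ [ 526.1 -298.2] r26.1
px(374,378) n90 bgr[204 202 191] zmax 0.050 bbox x 0.659..0.688 y -0.171..-0.161 | top n41 rect c[ 668.2 -165.1] s[21.9  5.8] a25.4 circ [ 669.  -166.8] r11.0
```

View pics/w10.png

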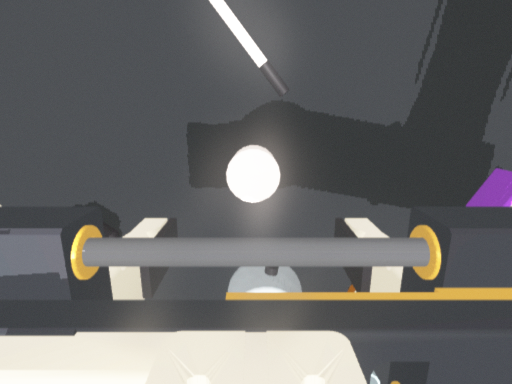

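The jar is centred under the jaws at (253,174), world (0.389, -0.3025). Descending and gripping.

>>> servo_tool([
  {"offset": [0.03,0.001,-0.0015],"roll": 0,"claw": 1},
  {"offset": [0.05,0,0],"roll": 0,"claw": 1},
  {"offset": [0.045,0,0],"roll": 0,"claw": 1},
  {"offset": [0.035,0,0],"roll": 0,"claw": 1},
  {"offset": [0.02,0,0],"roll": 0,"claw": 1},
  {"offset": [0.015,0,0],"roll": 0,"claw": 1},
  {"offset": [0,0,0],"roll": 0,"claw": 1},
  {"offset": [0,0,0],"roll": 0,"claw": -1},
  {"offset": [0,0,0],"roll": 0,"claw": -1},
  {"offset": [0,0,0],"roll": 0,"claw": -1},
  {"offset": [0,0,0],"roll": 0,"claw": -1},
  {"offset": [0,0,0],"roll": 0,"claw": -1},
])

```text
clock: 29.2
tool_pos: [0.3892, -0.3028, 0.0141]
orientation: [-110.1, 90.0, -24.6]
force: [-0.7, 0.8, 6.2]
opening: 0.0579
```

>>> servo_tool([
  {"offset": [0,0,0],"roll": 0,"claw": -1},
  {"offset": [0,0,0],"roll": 0,"claw": -1},
  {"offset": [-0.02,0,0],"roll": 0,"claw": -1},
  {"offset": [-0.04,0,0],"roll": 0,"claw": -1},
  {"offset": [-0.05,0,0],"roll": 0,"claw": -1},
  {"offset": [-0.05,0,0],"roll": 0,"claw": -1},
  {"offset": [-0.03,0,0],"roll": 0,"claw": -1},
  {"offset": [0,0,0],"roll": 0,"claw": -1},
])

```text
clock: 30.2
tool_pos: [0.39, -0.3031, 0.2058]
orientation: [-102.2, 89.7, -16.7]
force: [-0.8, 0.4, -2.4]
opening: 0.0574
```

```bash
python3 - <<'E'
from h import *
go(.6817,-.0362,.2)
E
```

```text
t 30.2 tcp [ 0.39   -0.3031  0.2058] jaw 85.51 tilt 0.27 open 0.0574 F [-0.8  0.4 -2.4] offset [ 0.0067 -0.2699  0.2889]
```

>>> servo_tool([
  {"offset": [0,-0.011,0.012],"roll": 0,"claw": -1},
  {"offset": [0,-0.02,0.022],"roll": 0,"claw": -1},
  {"offset": [0,-0.028,0.03],"roll": 0,"claw": -1},
  {"offset": [0,-0.028,0.03],"roll": 0,"claw": -1},
  {"offset": [0,-0.028,0.03],"roll": 0,"claw": -1},
  {"offset": [0,-0.028,0.03],"roll": 0,"claw": -1},
  {"offset": [0,-0.028,0.03],"roll": 0,"claw": -1},
  {"offset": [0,-0.028,0.03],"roll": 0,"claw": -1},
  {"offset": [0,-0.028,0.03],"roll": 0,"claw": -1},
  {"offset": [0,-0.022,0.024],"roll": 0,"claw": -1},
  {"offset": [0,-0.014,0.014],"roll": 0,"claw": -1},
  {"offset": [0,-0.007,0.007],"roll": 0,"claw": -1},
])

```text
clock: 31.7
tool_pos: [0.6808, -0.0348, 0.2018]
orientation: [102.2, 89.9, -172.2]
force: [-1.0, -0.4, -1.5]
opening: 0.0577
```

>>> servo_tool([
  {"offset": [0,0,0],"roll": 0,"claw": -1},
  {"offset": [0,0,0],"roll": 0,"claw": -1},
])

```text
clock: 31.95
tool_pos: [0.6801, -0.0364, 0.2037]
orientation: [94.7, 90.0, -179.8]
force: [0.0, -0.7, -2.0]
opening: 0.0574
```

```bash
python3 - <<'E'
from h import *
go(.6817,-.0362,.0145)
s=ctrl.snapshot("scene"); cv2.imwrite("pics/s11.png",s["frame"])
E
```

```text
t 31.95 tcp [ 0.6801 -0.0364  0.2037] jaw 85.46 tilt 0.01 open 0.0574 F [ 0.  -0.7 -2. ] offset [ 0.1892 -0.0016  0.0004]
```

View pics/s11.png

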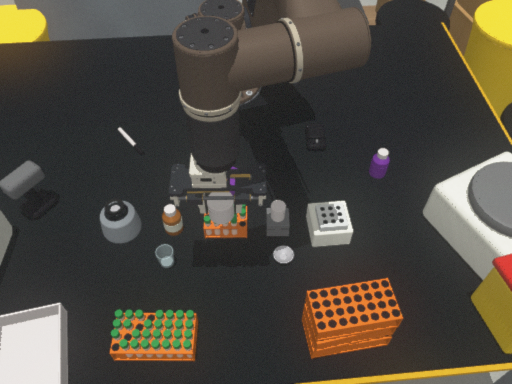

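The jar is held upright at (221,208) over its goal, and the bottle stands at (172,218). Lowering.

>>> servo_tool([
  {"offset": [0.03,-0.0013,0],"roll": 0,"claw": -1},
  {"offset": [0.045,0,0],"roll": 0,"claw": -1},
  {"offset": [0.04,0,0],"roll": 0,"claw": -1},
  {"offset": [0.03,0,0],"roll": 0,"claw": -1},
  {"offset": [0.02,0,0],"roll": 0,"claw": -1},
  {"offset": [0.012,0,0],"roll": 0,"claw": -1},
  {"offset": [0.007,0,0],"roll": 0,"claw": -1},
  {"offset": [0,0,0],"roll": 0,"claw": -1},
  {"offset": [0,0,0],"roll": 0,"claw": -1},
])

```text
clock: 33.12
tool_pos: [0.6826, -0.0359, 0.0205]
orientation: [-79.0, 89.9, 6.5]
force: [0.4, -0.5, -1.1]
opening: 0.0575
```

>>> servo_tool([
  {"offset": [0.003,0,0],"roll": 0,"claw": -1},
  {"offset": [0.002,0,0],"roll": 0,"claw": -1},
  {"offset": [0.001,0,0],"roll": 0,"claw": -1},
  {"offset": [0,0,0],"roll": 0,"claw": -1},
  {"offset": [0,0,0],"roll": 0,"claw": -1},
])

```text
clock: 33.75
tool_pos: [0.682, -0.0358, 0.0142]
orientation: [-96.7, 90.0, -11.2]
force: [-3.3, 1.2, 5.4]
opening: 0.0579
```

Contact (about 5 N). Releasing, lifting well clear and checking.

>>> servo_tool([
  {"offset": [0,0,0],"roll": 0,"claw": 0.6},
  {"offset": [0,0,0],"roll": 0,"claw": 0.6},
  {"offset": [0,0,0],"roll": 0,"claw": 0.7},
  {"offset": [0,0,0],"roll": 0,"claw": 0.7},
  {"offset": [-0.02,0,0],"roll": 0,"claw": 0.7},
  {"offset": [-0.04,0,0],"roll": 0,"claw": 0.7},
  {"offset": [-0.05,0,0],"roll": 0,"claw": 1},
  {"offset": [-0.05,0,0],"roll": 0,"claw": 1},
  {"offset": [-0.04,0,0],"roll": 0,"claw": 1},
  {"offset": [-0.02,0,0],"roll": 0,"claw": 1},
  {"offset": [0,0,0],"roll": 0,"claw": 1},
  {"offset": [0,0,0],"roll": 0,"claw": 1},
])

```text
clock: 35.25
tool_pos: [0.6815, -0.0358, 0.2324]
orientation: [88.2, 89.9, 173.7]
force: [-0.3, 0.5, -0.1]
opening: 0.0875
```

```bash
python3 - <<'E'
from h import *
go(.6817,-.0362,.2)
s=ctrl.snapshot("wrist"); cv2.imwrite("pics/w12.png",s["frame"]); blobs(s)
s=ctrl.snapshot("side"); cv2.imwrite("pics/d12.png",s["frame"]); print("side"); blobs(s)
s=ctrl.snapshot("scene"); cv2.imwrite("pics/s12.png",s["frame"]); print("scene"); blobs(s)
E
```

```text
t 35.25 tcp [ 0.6815 -0.0358  0.2324] jaw 85.49 tilt 0.09 open 0.0875 F [-0.3  0.5 -0.1] offset [ 0.0324 -0.0003 -0.0003]
px(31,82) n4782 bgr[156 154 149] zmax 0.069 bbox x 0.507..0.611 y -0.311..-0.250 | top n1092 rect c[ 569.1 -274.4] s[28.6 75.7] a73.9 circ [ 565.4 -287.2] r37.8
px(473,97) n7381 bgr[195 204 204] zmax 0.081 bbox x 0.564..0.670 y 0.184..0.249 | top n1952 rect c[628.1 212.8] s[70.2 28.4] a1.6 circ [628.4 213.8] r37.1
px(254,84) n7045 bgr[ 76 203 196] zmax 0.075 bbox x 0.548..0.626 y -0.085..0.029 | top n2863 rect c[587.3 -28.2] s[104.6  60.5] a85.5 circ [587.6 -28.3] r57.3
px(377,85) n3824 bgr[167 170 174] zmax 0.095 bbox x 0.567..0.629 y 0.073..0.136 | top n1401 rect c[598.3 104.1] s[37.3 37.2] a86.0 circ [598.1 104.1] r19.0
px(128,85) n2330 bgr[139 178 214] zmax 0.087 bbox x 0.554..0.601 y -0.185..-0.140 | top n779 rect c[ 577.2 -164.7] s[28.9 27.2] a85.3 circ [ 576.9 -164.7] r14.7
px(256,171) n2032 bgr[215 220 228] zmax 0.053 bbox x 0.653..0.710 y -0.063..-0.006 | top n1958 rect c[681.8 -34.6] s[56.2 56.5] a84.5 circ [681.9 -34.7] r28.8
px(372,166) n460 bgr[231 23
[... 4804 characters left out ...]
ct c[694.7 107.6] s[49.6 48.6] a88.5 circ [693.9 108.2] r25.5
px(309,325) n411 bgr[ 32  74 137] zmax 0.127 bbox x 0.863..0.950 y 0.127..0.138 | top n37 rect c[905.  132.4] s[82.1  1.2] a4.9 circ [904.9 132.9] r41.1
px(44,326) n1158 bgr[152 154 159] zmax 0.053 bbox x 0.792..0.950 y -0.551..-0.386 | top n355 rect c[ 844.9 -430.6] s[203.1 100.9] a47.4 circ [ 879.6 -462.6] r101.5
px(154,333) n3735 bgr[ 69 126 127] zmax 0.077 bbox x 0.830..0.936 y -0.291..-0.108 | top n1397 rect c[ 881.9 -199.9] s[169.6  84.9] a84.5 circ [ 881.7 -199.5] r92.1
px(362,334) n1194 bgr[ 35  88 164] zmax 0.113 bbox x 0.925..0.950 y 0.143..0.313 | top n512 rect c[940.5 226.3] s[ 15.1 168.1] a4.4 circ [943.8 226.6] r84.1
```

View pics/d12.png

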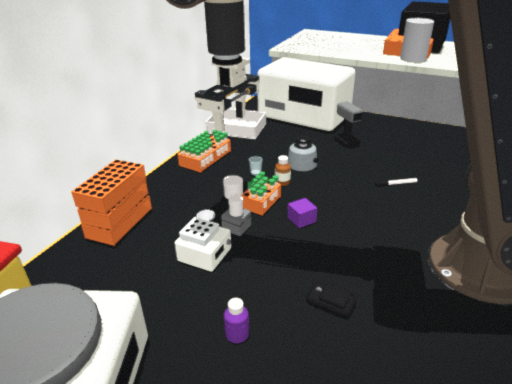

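View pics/w12.png

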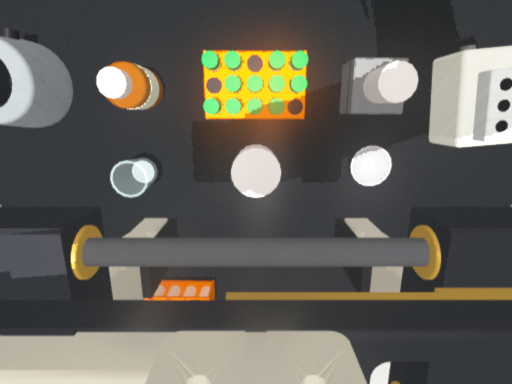

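The wrist view shows the full layout: bottle (128,85), rack (254,84), box with pot (377,85), jar (256,171), beaker (133,177) and dish (372,166). All measurements are within limits and the gripper is clear, so I'm handing in.

```bash
python3 - <<'E'
from plant import ctrl
print(ctrl.close_job(), ctrl.get_obs()["clock"])
E
```

```text
the job is handed in; nothing more can be done
the job is handed in; nothing more can be done
```

The sample corner is laid out as asked and handed in at about 35 s of the 115 s allowed. No verdict is reported on hand-in.

I moved the tip box, pot, bottle and jar in that order, one grasp each, and released each one upright.

My last camera checks, in the rack's frame (rack measured at (0.588, -0.029), yaw -4.5°):

| Item | World position (m) | Result | Limit |
|---|---|---|---|
| Tip box | (0.599, 0.104) | on the rack's long centre line, about 133 mm from both rack and heater; square within about 1° | 25 mm, 155 mm, 0.2 rad (about 11°) |
| Pot | (0.5985, 0.104) | about 1 mm from the box's middle, top at about 94 mm | 12 mm |
| Bottle | (0.577, -0.165) | on the centre line, about 137 mm from both rack and mixer | 25 mm, 155 mm |
| Jar | (0.682, -0.035) | 94 mm behind the rack's centre, 1–2 mm off to the side | 15 mm each way |

- **Bystanders:** the beaker and dish read within about 1 mm of where they started, and both purple look-alikes were left alone.
- **Disagreement between views:** the scene and side cameras differ by about 4–6 mm in x and 4 mm in height. I went by the wrist view, which lies between them; all three are well within the limits.
- **Not measured:** the tip box's position was last read before the pot went on. Later views, with the pot on top, show its edges within 1 mm of the same place.

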